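# Stamp a carton's base on the sprung stamper, then stack it

### The arm

A 6-joint arm with a two-finger parallel gripper is mounted at the origin on the work surface. World frame = base frame: x ahead of the robot, y to its left, z up, the work surface at z = 0. Lengths are in m, angles in degrees, forces in N, time in s.
With the tool pointing down it reaches from about 0.35 to 0.875 m from the base axis. Payload 4.2 kg.
Tool frame: the origin (TCP) lies at the very end of the fingers, on their centre line; the grasp point (between the pads) lies 19 mm behind it; z points along the fingers, y is the line along which they close (so a half turn about z gives the same grasp; the last joint's range is limited). The gripper opens to 87 mm and grips with 3 to 60 N. Pads are 19 mm wide; open, the fingers measure 117 mm over their backs; the gripper's body (75 mm by 190 mm) begins 51 mm behind the grasp point.
Start: joints at [80.65, 22.042, 0.453, 0, -68.411, -14.817], TCP at [0.256, 0.57, 0.223] pointing down, gripper open.
Joint ranges: [-179.83, 179.83], [-69.29, 118.12], [-61.27, 80.66], [-181.25, 117.63], [-171.15, -9.14], [-177.46, 177.46]. Speed limits (degrees/s): [159.86, 159.86, 180, 180, 180, 180].

### API

Orientations are given as a 3x3 rotation matrix whose columns are the frame's x, y, z axes.
In Python, from station import r gives the robot as it stands.
- The arm moves only by the tool jog_arm, never from a script. Its argument "plan" is text: rows parted by semicolons, each of 7 numbers parted by spaces: the shift along the tool's x, y, z normalised to -1 to 1, where 1 is 0.025 m, then the turn, a rotation vector about the tool's x, y, z normalised to -1 to 1, where 1 is 8 degrees, then the closure, from -1 (fully open) to 1 (shut). A call has exactly 10 rows; each row shifts and turns the commanded pose from where the row before left it, along the tool's axes as they then stand; what a row does not reach is not made up. A row lasts 1/10 s, in which the tool goes at most 50 mm and 8.59 degrees, less where a joint would pass 70% of its speed; a pose out of reach is approached as far as the arm can. A call with a number of a shift or a turn outside -1 to 1 is refused whole. A call with a gripper value outside its range is refused whole. The fingers move at their own pace and stop on an object; the grip force is fixed at half the most. Time passes only in rows, so rows that do not move let the fingers close, or fill a call up. It gives the time, the measured TCP pose, the force, the opening and the grip force at its end, in the units of the state.
- r.sense(): the state, without advancing time (a new reading comes with each control period).
- r.capture(name): name is "side" or "top"; returns (picture, depth): 420x560x3 uint8, red, green, blue; 420x560 float32, m along the optical axis (not along the pixel's ray), 0 where there is no reading.
- r.get_calibration(name): a dict with "mtx" (3x3 intrinsics, pixels), "extrinsics" (4x4, takes a point from camera to world coordinates). Camera axes: x right, y up, looking along -z (the intrinsics and any distortion apply to the point x, -y, -z); pixel columns grow to the right and rows downward; lengths in m; the calibration is good to about 2 mm. A picture is of the moment at which its call begins. get_calibration takes no time and is no camera call.
- r.finish_job(): hands the job in; it is judged then, once.
The state is a dict: "time_s": time; "joints": joint angles; "joint_velocities": joint speeds; "effort": joint torques, N m; "tcp_pos": TCP position; "ee_rot": TCP orientation; "wrist_force": force on the tool from outside, world axes, zero at the start; "moment": the same for the moment, N m; "gripper_width": opening from 0.0 (shut) to 1.0 (fully open); "gripper_force": force on a finger pad.
Only numpy, scipy, OpenCV 4.12 (cv2) and the standard library are available. Lean on these libraries where they do the work, as an engineer would, in place of code of your own. Each camera call takes 0.05 s, during which the arm holds its last target. There are 200 camera calls.

### The job

Lift the closed carton out of the two-bay rack and stand it upright on the open bench, let go, and take it again by its other two sides so that it fits between the stamper's side plates. Keeping it in the fingers, press it straight down on the stamper's sprung plate, centred and firm, until the plate is fully down against its stop, and hold it there for a second without crushing the carton. Then stack it gently, square and the same way round, on top of the column of two cartons and let go, leaving the column and the loose pipe fittings where they are.

Things in the scene. Friction and masses are not known exactly. Their poses are not given: they have to be found in the camera images.
- carton: the closed, rigid cardboard carton to be stamped, 0.2 to 0.4 kg: 46 mm along its x, 64 mm along its y, 84 mm high (z up). Origin at the centre of its underside. It starts upright in one of the two bays of the rack. It is crushed by a load above 40 N on its base.
- rack: fixed plywood rack, 130 mm (x) by 164 mm (y), origin centre of underside. Two bays, centres y = +-39 mm, floor 10 mm thick. Partitions 8 mm thick at y = -78, 0, 78 mm, tops at 92 mm, leave bays 70 mm wide in y: the carton's 64 mm length (its y along rack y) fills one, so there it can be gripped only across its 46 mm width (x). Lips up to 32 mm high close the x ends.
- stamper: fixed stamper, origin centre of underside. Grey base 106 mm (x) by 150 mm (y), 20 mm high. Two upright steel side plates at x = -38 to -28 and 28 to 38 mm, 90 mm long in y, tops 116 mm high, form a channel 56 mm wide, open at both y ends and above. The carton goes in with its x along stamper x (either way round), gripped across its length (y) from the open ends.
- channel (a point): centre of the stamper's channel, level with the tops of its side plates, 116 mm above the bench. Below it is the black sprung plate, 44 x 58 mm; its top rests 40 to 50 mm above the bench, screw-set anew each time: find it by touch. It sinks from 6 N, 14 mm down to a rubber stop at 12 N, then 1 mm per 6 N more; press to 15 to 25 N to be sure. It springs back.
- board: fixed wooden board, 100 x 120 mm and 12 mm thick, on which the column stands; origin at the centre of its underside. The board and the rack stand on either side (either may be left or right), the stamper beyond the middle; the bench between it and the robot, round x = 440 mm, y = 0, is clear.
- lower: lower carton of the column, same shape and size as the carton; origin at the centre of its underside, loose, standing on the board.
- upper: upper carton of the column, same shape and size; origin at the centre of its underside, loose, standing on the lower one with nearly the same yaw. Its top is 84 mm above its origin, 180 mm above the bench.
- coupling: loose bystander: white plastic pipe coupling, an upright tube 48 mm across and 58 mm high, in the other bay of the rack; origin at the centre of its underside.
- tee: loose bystander: white plastic pipe tee lying on the bench, 100 x 85 mm, 50 mm high; origin on the bench under the crossing of its pipes, branch to its +y.
- elbow: loose bystander: black plastic pipe elbow lying on the bench, legs of 57 mm along its +x and +y, 44 mm high; origin on the bench under its bend.

How it is judged (in metres and radians):
On the way, in this order (a step that is already met when the one before it is completed fails the run):
1. the carton stands upright on the bench, let go (height (world z) of carton between -0.004 and 0.004 m and angle between carton's own z axis and vertical below 0.08 rad and contact force between the fingers and carton below 0.1 N and linear speed of carton below 0.02 m/s), for 0.2 s.
2. the carton, held between the fingers, is pressed on the stamper's plate until the plate is against its stop (over 13.5 N; the stop is reached at 12 N), centred within 10 mm, upright (contact force between stamper and carton above 13.5 N and z of the grasp point in the frame of carton below 0.078 m and contact force between the fingers and carton above 1 N and z of carton in the frame of stamper between 0.02 and 0.038 m and x of carton in the frame of stamper between -0.01 and 0.01 m and y of carton in the frame of stamper between -0.01 and 0.01 m and angle between carton's own z axis and vertical below 0.1 rad), for 0.5 s.
At the end, for the whole second after the job is handed in: the carton rests upright and released on the upper carton of the column, its centre within 8 mm of it in both directions, sides parallel within 0.12 rad, and the two column cartons stand within 12 mm of where they began (x of carton in the frame of upper between -0.008 and 0.008 m and y of carton in the frame of upper between -0.008 and 0.008 m and z of carton in the frame of upper between 0.08 and 0.088 m and angle between the x axis of carton and the x axis of upper, either way round below 0.12 rad and angle between carton's own z axis and vertical below 0.06 rad and distance of each of upper, lower from where it was at the start of the episode below 0.012 m and contact force between the fingers and carton below 0.1 N and linear speed of each of carton, upper below 0.02 m/s); the robot touches nothing.
It fails at once if the carton is crushed: more than 40 N against the stamper (contact force between stamper and carton above 40 N).
It fails at once if the carton is dropped on the column: let go more than 6 mm above it (contact force between the fingers and carton below 0.1 N and horizontal distance between carton and upper below 0.05 m and z of carton in the frame of upper above 0.09 m).
It fails at once if the column is knocked: a carton of it moves more than 20 mm (distance of any of upper, lower from where it was at the start of the episode above 0.02 m).
It fails at once if a loose fitting is displaced by more than 30 mm (distance of any of coupling, tee, elbow from where it was at the start of the episode above 0.03 m).
It also fails if it takes over 72 s, if anything falls off the work surface, if the arm or the gripper's body presses on something with over 40 N, if the wrist force passes 120 N, or if a joint passes its speed limit or range.

## Working session

There is one attempt and no reset: what is moved stays moved. The work goes in short steps, Python scripts to look and compute and a tool call to move; the robot and the scene stay as the last step left them, time stands still between calls to the robot, and variables do not carry over. Pictures are saved under pics/ and viewed, at most 10 in all, crops included, and the job is handed in when it is done.

Besides the shell and the picture viewer there is one more tool, called by a JSON object that holds its "op" and its "data", one argument or row to a line. jog_arm: Moves the arm, as the interface text tells. Scaled input: -1 to 1 covers 0.025 m each way for a shift and 8 degrees each way for a turn. Its arguments: {"type":"object","properties":{"plan":{"type":"string"}},"required":["plan"]}

```bash
mkdir -p pics; ls; cat > h.py <<'E'
import numpy as np, cv2
from station import r
def cloud(name):
    im,d=r.capture(name); c=r.get_calibration(name); K=np.array(c["mtx"]);E=np.array(c["extrinsics"])
    v,u=np.mgrid[:d.shape[0],:d.shape[1]]
    P=np.stack([(u-K[0,2])/K[0,0]*d,-(v-K[1,2])/K[1,1]*d,-d],-1)
    W=P@E[:3,:3].T+E[:3,3]; W[d==0]=np.nan
    return im,W
E
python3 - <<'E'
from h import *
for n in("side","top"):
    im,W=cloud(n); cv2.imwrite(f"pics/{n}0.png",im[...,::-1]); np.save(f"{n}0.npy",W)
    print(r.get_calibration(n))
print(r.sense())
E
```

```text
pics
{'mtx': array([[416.41148264,   0.        , 280.35352685],
       [  0.        , 416.41148264, 209.83582298],
       [  0.        ,   0.        ,   1.        ]]), 'extrinsics': array([[-0.9636186 ,  0.18666304, -0.19130107,  0.385565  ],
       [-0.26722679, -0.65840407,  0.70362911,  0.72048299],
       [ 0.00538815,  0.72915087,  0.68433178,  0.81254894],
       [ 0.        ,  0.        ,  0.        ,  1.        ]])}
{'mtx': array([[475.29040815,   0.        , 280.03824864],
       [  0.        , 475.29040815, 200.65838427],
       [  0.        ,   0.        ,   1.        ]]), 'extrinsics': array([[ 0.08648028,  0.97372249, -0.21067909,  0.34896944],
       [-0.99624032,  0.08561385, -0.01324772,  0.00428052],
       [ 0.00513744,  0.21103267,  0.97746551,  1.15953726],
       [ 0.        ,  0.        ,  0.        ,  1.        ]])}
{'time_s': 0.1, 'joints': array([ 8.06506063e+01,  2.20859902e+01,  3.90138497e-01, -2.53822260e-02,
       -6.84114046e+01, -1.48189709e+01]), 'joint_velocities': array([ 0.00942911, -0.14004663,  0.17259962,  0.05938319, -0.05921192,
       -0.06362559]), 'effort': array([-5.82140297e-05, -3.91690850e+01,  1.87934268e+01,  4.23190176e+00,
        1.34454720e-02, -7.32713875e-05]), 'tcp_pos': array([0.25562979, 0.56976114, 0.22158995]), 'ee_rot': array([[ 9.12279437e-01, -4.09567728e-01, -7.10559900e-04],
       [-4.09568337e-01, -9.12277704e-01, -1.78015522e-03],
       [ 8.08661743e-05,  1.91502183e-03, -9.99998163e-01]]), 'wrist_force': array([ 0.79509096,  0.27681697, -0.85128305]), 'moment': array([-0.01924158,  0.08287475,  0.03355044]), 'gripper_force': 0.0, 'gripper_width': 1.0004050912911484}
```

View pics/top0.png

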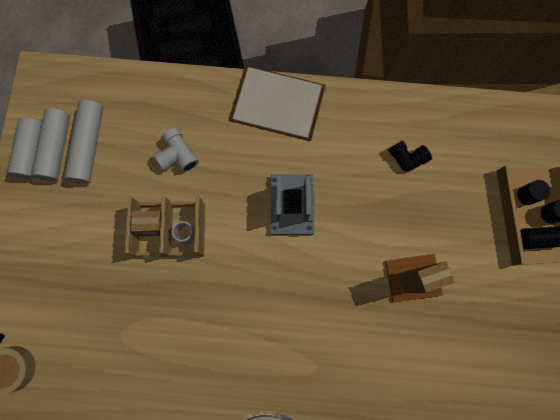

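View pics/side0.png

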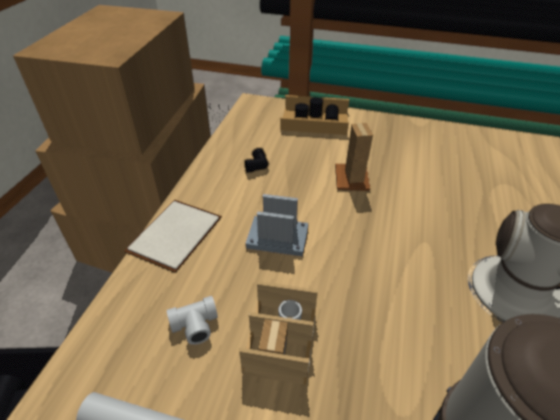

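The rack is on the left, with the carton in its outer bay (top view 145,222) and the coupling at (182,232). The stamper is at (292,205) and the column is on the right at (435,277), with the elbow beyond it. Next I'll measure from the depth clouds.

```bash
cat >> h.py <<'E'
def rect(W,box,z0,z1):
    x0,x1,y0,y1=box
    m=(W[...,0]>x0)&(W[...,0]<x1)&(W[...,1]>y0)&(W[...,1]<y1)&(W[...,2]>z0)&(W[...,2]<z1)
    p=W[m]; 
    if len(p)<5: return None
    (cx,cy),(w,h),a=cv2.minAreaRect((p[:,:2]*1000).astype(np.float32))
    return len(p),np.round([cx,cy,w,h,a],1),np.round(np.median(p[:,2])*1000,1),np.round(np.percentile(p[:,:2],[2,98],0)*1000,0).tolist()
E
python3 - <<'E'
from h import *
T=np.load("top0.npy");S=np.load("side0.npy")
for nm,px in dict(carton=(145,222),coup=(182,232),plate=(292,202),stbase=(292,232),col=(437,277),board=(405,285),elbow=(404,155),tee=(175,150)).items():
    print(nm,np.round(T[px[1],px[0]]*1000))
for n,W in(("top",T),("side",S)):
    print(n)
    c=T[222,145]; print("carton",rect(W,(c[0]-.06,c[0]+.06,c[1]-.034,c[1]+.034),.086,.1))
    print("rack all",rect(W,(c[0]-.12,c[0]+.12,c[1]-.2,c[1]+.1),.02,.12))
    print("racktops",rect(W,(c[0]-.12,c[0]+.12,c[1]-.2,c[1]+.1),.08,.12))
    c=T[202,292]; print("st plates",rect(W,(c[0]-.1,c[0]+.1,c[1]-.1,c[1]+.1),.105,.13))
    print("st base",rect(W,(c[0]-.12,c[0]+.12,c[1]-.12,c[1]+.12),.012,.13))
    print("black",rect(W,(c[0]-.025,c[0]+.025,c[1]-.02,c[1]+.02),.03,.06))
    c=T[277,437]; print("col",rect(W,(c[0]-.1,c[0]+.1,c[1]-.1,c[1]+.1),.172,.19))
    print("board",rect(W,(c[0]-.13,c[0]+.13,c[1]-.1,c[1]+.15),.007,.02))
    print("up",rect(W,(c[0]-.1,c[0]+.1,c[1]-.1,c[1]+.1),.11,.19))
    print("lo",rect(W,(c[0]-.1,c[0]+.1,c[1]-.1,c[1]+.1),.03,.09))
im=cv2.imread("pics/top0.png")
a=cv2.resize(im[180:280,110:220],None,fx=5,fy=5,interpolation=2)[:500]; 
b=cv2.resize(im[240:310,380:470],None,fx=3,fy=3,interpolation=2); d=cv2.resize(im[165:245,260:325],None,fx=3,fy=3,interpolation=2)
c=np.zeros((500,800,3),np.uint8); c[:,:500]=a[:,:500]; c[:210,520:790]=b; c[230:470,520:715]=d
cv2.imwrite("pics/crop.png",c)
E
```

```text
carton [502. 319.  95.]
coup [499. 252.   6.]
plate [588.  -9.  48.]
stbase [520. -16.  19.]
col [ 429. -315.  181.]
board [ 416. -288.   37.]
elbow [ 732. -275.   38.]
tee [694. 287.  44.]
top
carton (638, array([502.2, 319.4,  67. , 120. ,  89.1]), np.float64(93.6), [[452.0, 287.0], [546.0, 352.0]])
rack all (2957, array([502.9, 280. , 132.5, 165.5,   6. ]), np.float64(75.3), [[435.0, 195.0], [568.0, 360.0]])
racktops (1388, array([502.5, 280. , 129.9, 165.6,   5.8]), np.float64(92.2), [[440.0, 196.0], [564.0, 363.0]])
st plates (388, array([590. , -11. ,  88.5,  75.1,   5. ]), np.float64(115.8), [[546.0, -50.0], [634.0, 29.0]])
st base (2587, array([591.2, -10.9, 150.7, 104.9,   5.2]), np.float64(23.4), [[519.0, -62.0], [663.0, 41.0]])
black (332, array([ 5.877e+02, -9.400e+00,  4.980e+01,  3.970e+01,  3.000e-01]), np.float64(48.4), [[564.0, -28.0], [612.0, 9.0]])
col (732, array([ 430.5, -313.8,   46. ,   65.6,   23.7]), np.float64(179.4), [[403.0, -346.0], [458.0, -281.0]])
board (1192, array([ 426.4, -314.9,  137.3,  218.3,   89.2]), np.float64(11.4), [[383.0, -376.0], [492.0, 
[... 559 characters left out ...]
4.0, 367.0]])
st plates (435, array([591. ,  -8.4,  89. ,  80.1,   5.1]), np.float64(114.5), [[546.0, -47.0], [634.0, 32.0]])
st base (2602, array([591.6,  -7.9, 150.5, 109.4,   5.4]), np.float64(61.6), [[521.0, -51.0], [661.0, 45.0]])
black None
col (258, array([ 431.6, -311.9,   46.9,   70.2,   23.8]), np.float64(179.9), [[403.0, -343.0], [460.0, -276.0]])
board (515, array([ 438.4, -314.2,  100.2,  125.5,   12.7]), np.float64(12.2), [[384.0, -362.0], [493.0, -251.0]])
up (676, array([ 431.8, -311.8,   47.2,   70.3,   24. ]), np.float64(160.3), [[400.0, -339.0], [463.0, -275.0]])
lo (348, array([ 432.2, -312.6,   48.2,   68.2,   21.6]), np.float64(61.7), [[401.0, -331.0], [464.0, -276.0]])
```

View pics/crop.png

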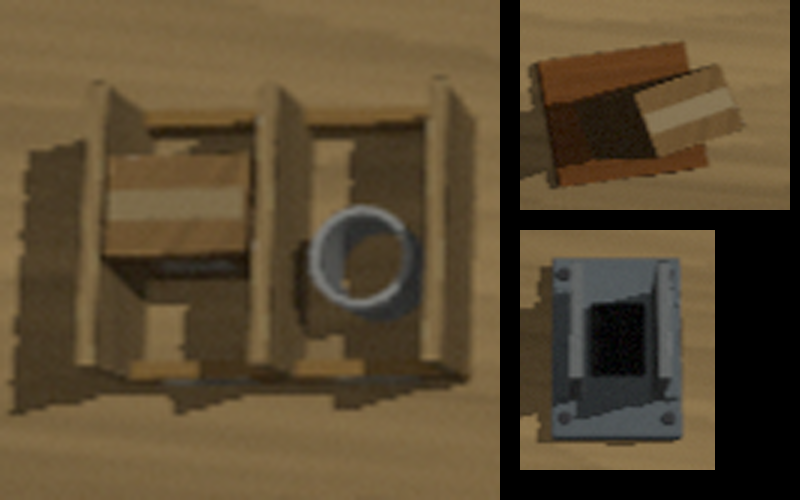

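The closed carton with its pale tape fills the left bay, with its 46 mm side along rack x. The stamper's channel runs roughly along world x, and the upper carton is yawed about 24°. First I'll turn the tool +60° so that its y lines up with rack x.

{"op": "jog_arm", "data": {
  "plan": "0 0 0 0 0 1 -1;0 0 0 0 0 1 -1;0 0 0 0 0 1 -1;0 0 0 0 0 1 -1;0 0 0 0 0 1 -1;0 0 0 0 0 1 -1;0 0 0 0 0 1 -1;0 0 0 0 0 0.5 -1;0 0 0 0 0 0 -1;0 0 0 0 0 0 -1"
}}

```text
time_s: 1.1
tcp_pos: [0.2558, 0.57, 0.2222]
ee_rot: [[0.103, -0.995, -0.0], [-0.995, -0.103, -0.001], [0.001, 0.0, -1.0]]
wrist_force: [0.1, 0.6, -0.2]
gripper_width: 1.0
gripper_force: 0.0
```

```bash
cat >> h.py <<'E'
def go(x,y,z,phi):
    "print shift in tool axes (units of 25 mm) and turn about tool z (units of 8 deg); phi = wanted world angle of tool y"
    s=r.sense(); R=np.array(s["ee_rot"]); p=np.array(s["tcp_pos"])
    ph=np.degrees(np.arctan2(R[1,1],R[0,1])); d=(phi-ph+180)%360-180
    print("t",round(s["time_s"],2),"tcp",np.round(p*1000,1),"phi",round(ph,2),"tilt",np.round(R[:2,2],4),"j",np.round(s["joints"],0),"w",round(s["gripper_width"]*87,1),"F",np.round(s["wrist_force"],1),s["gripper_force"])
    print("shift units",np.round(R.T@(np.array([x,y,z])/1000-p)/.025,3),"turn units",round(-d/8,3))
E
python3 - <<'E'
from h import *
for n in("top","side"):
    W=np.load(n+"0.npy"); a=np.radians(5.8); c=np.array([.503,.281])
    q=W.copy(); q[...,:2]=(W[...,:2]-c)@np.array([[np.cos(a),-np.sin(a)],[np.sin(a),np.cos(a)]])
    m=(abs(q[...,1]-.039)<.033)&(abs(q[...,0])<.055)&(q[...,2]>.088)
    p=q[m]; print(n,len(p),np.percentile(p,[1,5,50,95,99],0).round(4).tolist())
go(502,319.5,150,-174.2)
E
```

```text
top 571 [[-0.0153, 0.0065, 0.0892], [-0.0144, 0.0086, 0.0902], [0.0063, 0.038, 0.0939], [0.0275, 0.067, 0.0973], [0.0293, 0.0692, 0.0984]]
side 758 [[-0.015, 0.009, 0.0891], [-0.0135, 0.0113, 0.0922], [0.0073, 0.0422, 0.0947], [0.0281, 0.0706, 0.0968], [0.0303, 0.0717, 0.0975]]
t 1.1 tcp [255.8 570.  222.2] phi -174.08 tilt [-0.0002 -0.0007] j [ 81.  22.   0.  -0. -68. -75.] w 87.0 F [ 0.1  0.6 -0.2] 0.0
shift units [10.982 -8.763  2.892] turn units 0.015
```

{"op": "jog_arm", "data": {
  "plan": "1 -0.8 0.2 0 0 0 -1;1 -0.8 0.2 0 0 0 -1;1 -0.8 0.2 0 0 0 -1;1 -0.8 0.2 0 0 0 -1;1 -0.8 0.2 0 0 0 -1;1 -0.8 0.2 0 0 0 -1;1 -0.8 0.2 0 0 0 -1;1 -0.8 0.2 0 0 0 -1;1 -0.8 0.2 0 0 0 -1;1 -0.9 0.2 0 0 0 -1"
}}

```text
time_s: 2.1
tcp_pos: [0.4833, 0.341, 0.1724]
ee_rot: [[0.103, -0.995, -0.0], [-0.995, -0.103, 0.0], [-0.0, 0.0, -1.0]]
wrist_force: [-0.4, -0.1, -0.5]
gripper_width: 1.004
gripper_force: 0.0
```

```bash
python3 -c "
from h import *
go(506,320,46,-174.2)"
```

```text
t 2.1 tcp [483.3 341.  172.4] phi -174.07 tilt [-0.0001  0.    ] j [ 51.  21.  -9.  -0. -60. -45.] w 87.3 F [-0.4 -0.1 -0.5] 0.0
shift units [ 0.93  -0.816  5.056] turn units 0.016
```

{"op": "jog_arm", "data": {
  "plan": "0.5 -0.4 0 0 0 0 -1;0.43 -0.42 0 0 0 0 -1;0 0 0.8 0 0 0 -1;0 0 0.8 0 0 0 -1;0 0 0.8 0 0 0 -1;0 0 0.8 0 0 0 -1;0 0 0.8 0 0 0 -1;0 0 0.6 0 0 0 -1;0 0 0.4 0 0 0 -1;0 0 0.05 0 0 0 -1"
}}

```text
time_s: 3.1
tcp_pos: [0.5049, 0.321, 0.0452]
ee_rot: [[0.102, -0.995, -0.002], [-0.995, -0.102, -0.001], [0.001, 0.002, -1.0]]
wrist_force: [-0.6, -0.4, 0.0]
gripper_width: 0.998
gripper_force: 0.0
```

{"op": "jog_arm", "data": {
  "plan": "0 0 0 0 0 0 1;0 0 0 0 0 0 1;0 0 0 0 0 0 1;0 0 0 0 0 0 1;0 0 0 0 0 0 1;0 0 0 0 0 0 1;0 0 0 0 0 0 1;0 0 0 0 0 0 1;0 0 0 0 0 0 1;0 0 0 0 0 0 1"
}}

```text
time_s: 4.1
tcp_pos: [0.5058, 0.3212, 0.0466]
ee_rot: [[0.102, -0.995, 0.001], [-0.995, -0.102, 0.0], [-0.0, -0.001, -1.0]]
wrist_force: [1.2, -0.6, 1.7]
gripper_width: 0.532
gripper_force: 29.9
```

{"op": "jog_arm", "data": {
  "plan": "0 0 -0.2 0 0 0 1;0 0 -0.4 0 0 0 1;0 0 -0.5 0 0 0 1;0 0 -0.5 0 0 0 1;0 0 -0.6 0 0 0 1;0 0 -0.6 0 0 0 1;0 0 -0.6 0 0 0 1;0 0 -0.5 0 0 0 1;0 0 -0.4 0 0 0 1;0 0 -0.2 0 0 0 1"
}}

```text
time_s: 5.1
tcp_pos: [0.5057, 0.3213, 0.1603]
ee_rot: [[0.102, -0.995, 0.001], [-0.995, -0.102, 0.001], [-0.001, -0.001, -1.0]]
wrist_force: [0.4, 0.8, -3.1]
gripper_width: 0.528
gripper_force: 29.9
```

```bash
python3 -c "
from h import *
go(440,0,80,-174.8)"
```

```text
t 5.1 tcp [505.7 321.3 160.3] phi -174.16 tilt [0.0013 0.0014] j [ 48.  22.  -9.   0. -59. -42.] w 46.0 F [ 0.4  0.8 -3.1] 29.912823520135134
shift units [12.523  3.926  3.189] turn units 0.08
```

{"op": "jog_arm", "data": {
  "plan": "0.5 0.15 0 0 0 0 1;0.8 0.25 0 0 0 0 1;0.9 0.3 0 0 0 0 1;0.9 0.3 0 0 0 0 1;0.9 0.3 0 0 0 0 1;0.9 0.3 0 0 0 0 1;0.9 0.3 0 0 0 0 1;0.9 0.3 0 0 0 0 1;0.9 0.3 0 0 0 0 1;0.9 0.3 0 0 0 0 1"
}}

```text
time_s: 6.1
tcp_pos: [0.456, 0.1006, 0.1581]
ee_rot: [[0.101, -0.995, -0.002], [-0.995, -0.101, -0.001], [0.001, 0.002, -1.0]]
wrist_force: [0.3, -0.4, -3.3]
gripper_width: 0.528
gripper_force: 29.9
```

{"op": "jog_arm", "data": {
  "plan": "0.9 0.3 0 0 0 0 1;0.9 0.3 0.2 0 0 0 1;0.9 0.3 0.3 0 0 0 1;0.7 0.2 0.4 0 0 0 1;0.4 0.1 0.5 0 0 0 1;0.2 0 0.6 0 0 0 1;0 0 0.5 0 0 0 1;0 0 0.4 0 0 0 1;0 0 0.3 0 0 0 1;0 0 0 0 0 0 1"
}}

```text
time_s: 7.1
tcp_pos: [0.4368, -0.0003, 0.0778]
ee_rot: [[0.102, -0.995, -0.003], [-0.995, -0.102, -0.001], [0.001, 0.003, -1.0]]
wrist_force: [-1.2, -0.0, -2.4]
gripper_width: 0.527
gripper_force: 29.9
```

```bash
python3 - <<'E'
from h import *
go(440,0,36,-174.8)
for n in("top","side"):
    im,W=cloud(n); p=r.sense()["tcp_pos"]
    # lowest part of carton below the fingers
    for z0,z1 in((.012,.045),):
        print(n,rect(W,(p[0]-.07,p[0]+.07,p[1]-.07,p[1]+.07),z0,z1))
    m=(abs(W[...,0]-p[0])<.07)&(abs(W[...,1]-p[1])<.07)&(W[...,2]>.012); print(np.percentile(W[m][:,2],[0,1,3,5,10]).round(4))
cv2.imwrite("pics/s1.png",im[...,::-1])
E
```

```text
t 7.1 tcp [ 4.368e+02 -3.000e-01  7.780e+01] phi -174.17 tilt [-0.0025 -0.0009] j [ 21.  14. -36.  -0. -40. -16.] w 45.8 F [-1.2 -0.  -2.4] 29.91299696965143
shift units [-1.000e-03 -1.330e-01  1.673e+00] turn units 0.079
top None
[0.1531 0.1682 0.1701 0.1714 0.1893]
side (8, array([437.3,  31.1,  26.9,   1.7,   9.9]), np.float64(43.8), [[424.0, 30.0], [450.0, 34.0]])
[0.0421 0.0538 0.0716 0.0867 0.1177]
```

View pics/s1.png

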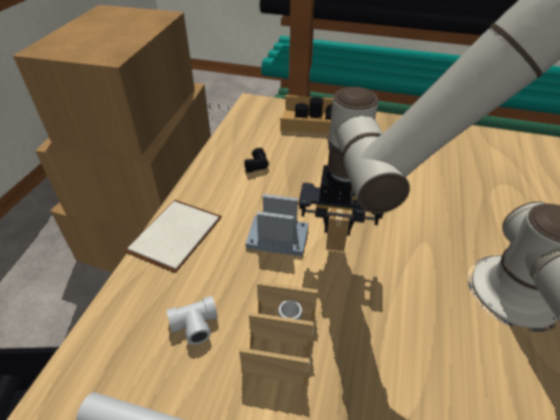

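{"op": "jog_arm", "data": {
  "plan": "0 0 0.3 0 0 0 1;0 0 0.4 0 0 0 1;0 0 0.4 0 0 0 1;0 0 0.2 0 0 0 1;0 0 0.1 0 0 0 1;0 0 0.1 0 0 0 1;0 0 0.06 0 0 0 1;0 0 0.04 0 0 0 1;0 0 0 0 0 0 1;0 0 0 0 0 0 1"
}}

```text
time_s: 8.2
tcp_pos: [0.4379, 0.0001, 0.039]
ee_rot: [[0.102, -0.995, 0.0], [-0.995, -0.102, 0.0], [-0.0, -0.0, -1.0]]
wrist_force: [0.1, -0.5, -3.5]
gripper_width: 0.523
gripper_force: 29.9
```

```bash
python3 -c "
from h import *
go(440,0,36.6,-174.8)"
```

```text
t 8.2 tcp [4.379e+02 1.000e-01 3.900e+01] phi -174.16 tilt [0.0005 0.0001] j [ 21.  18. -39.   0. -33. -16.] w 45.5 F [ 0.1 -0.5 -3.5] 29.912884302902967
shift units [ 0.011 -0.084  0.096] turn units 0.08
```

{"op": "jog_arm", "data": {
  "plan": "0 0 0.04 0 0 0 1;0 0 0.04 0 0 0 1;0 0 0 0 0 0 1;0 0 0 0 0 0 1;0 0 0 0 0 0 1;0 0 0.02 0 0 0 1;0 0 0 0 0 0 1;0 0 0 0 0 0 1;0 0 0 0 0 0 1;0 0 0 0 0 0 1"
}}

```text
time_s: 9.2
tcp_pos: [0.4379, 0.0, 0.0365]
ee_rot: [[0.102, -0.995, 0.0], [-0.995, -0.102, 0.0], [-0.0, -0.0, -1.0]]
wrist_force: [-0.8, 0.2, 1.9]
gripper_width: 0.529
gripper_force: 29.9
```

{"op": "jog_arm", "data": {
  "plan": "0 0 0 0 0 0 -1;0 0 0 0 0 0 -1;0 0 0 0 0 0 -1;0 0 0 0 0 0 -1;0 0 0 0 0 0 -1;0 0 0 0 0 0 -1;0 0 0 0 0 0 -1;0 0 -0.3 0 0 0 -1;0 0 -0.5 0 0 0 -1;0 0 -0.6 0 0 0 -1"
}}

```text
time_s: 10.2
tcp_pos: [0.4375, -0.0001, 0.0718]
ee_rot: [[0.102, -0.995, -0.001], [-0.995, -0.102, -0.0], [0.0, 0.001, -1.0]]
wrist_force: [0.7, 0.5, 0.2]
gripper_width: 0.997
gripper_force: 0.0
```

{"op": "jog_arm", "data": {
  "plan": "0 0 -0.8 0 0 0 -1;0 0 -0.8 0 0 0 -1;0 0 -0.5 0 0 0.9 -1;0 0 0 0 0 1 -1;0 0 0 0 0 1 -1;0 0 0 0 0 1 -1;0 0 0 0 0 1 -1;0 0 0 0 0 1 -1;0 0 0 0 0 1 -1;0 0 0 0 0 1 -1"
}}

```text
time_s: 11.2
tcp_pos: [0.4377, -0.0, 0.1244]
ee_rot: [[-0.845, -0.534, 0.001], [-0.534, 0.845, 0.0], [-0.001, -0.0, -1.0]]
wrist_force: [-0.5, -0.4, 0.8]
gripper_width: 1.002
gripper_force: 0.0
```

{"op": "jog_arm", "data": {
  "plan": "0 0 0 0 0 1 -1;0 0 0 0 0 1 -1;0 0 0 0 0 1 -1;0 0 0 0 0 0.35 -1;0 0 0 0 0 0 -1;0 0 0 0 0 0 -1;0 0 0 0 0 0 -1;0 0 0 0 0 0 -1;0 0 0 0 0 0 -1;0 0 0 0 0 0 -1"
}}

```text
time_s: 12.2
tcp_pos: [0.4377, -0.0, 0.1238]
ee_rot: [[-0.995, -0.102, -0.0], [-0.102, 0.995, -0.0], [0.0, -0.0, -1.0]]
wrist_force: [0.2, -0.2, 0.2]
gripper_width: 1.0
gripper_force: 0.0
```

```bash
python3 - <<'E'
from h import *
go(438,0,36.5,95.8)
for n in("top","side"):
    im,W=cloud(n)
    for z0,z1 in((.015,.07),(.075,.09)):
        print(n,z0,rect(W,(.36,.52,-.08,.08),z0,z1))
cv2.imwrite("pics/s2.png",cv2.resize(im[150:300,230:430],None,fx=3,fy=3)[...,::-1])
E
```

```text
t 12.2 tcp [437.7  -0.  123.8] phi 95.85 tilt [-0.0001 -0.    ] j [  21.   10.  -33.    0.  -47. -106.] w 87.0 F [ 0.2 -0.2  0.2] 0.0
shift units [-1.100e-02 -1.000e-03  3.491e+00] turn units 0.006
top 0.015 None
top 0.075 None
side 0.015 (325, array([ 4.662e+02, -2.400e+00,  1.074e+02,  8.000e+01,  4.000e-01]), np.float64(39.4), [[414.0, -16.0], [519.0, 35.0]])
side 0.075 (261, array([438.1,   3.1,  45.8,  62.4,   6.6]), np.float64(84.1), [[415.0, -24.0], [461.0, 34.0]])
```

View pics/s2.png

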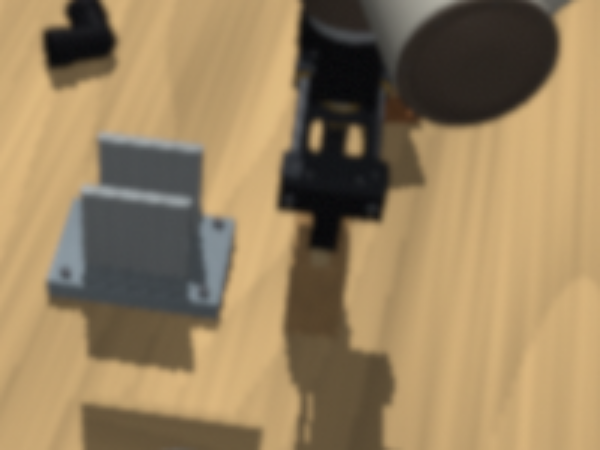

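{"op": "jog_arm", "data": {
  "plan": "0 0.04 0.3 0 0 0 -1;0 0 0.6 0 0 0 -1;0 0 0.7 0 0 0 -1;0 0 0.7 0 0 0 -1;0 0 0.6 0 0 0 -1;0 0 0.4 0 0 0 -1;0 0 0.19 0 0 0 -1;0 0 0 0 0 0 -1;0 0 0 0 0 0 1;0 0 0 0 0 0 1"
}}

```text
time_s: 13.3
tcp_pos: [0.4382, 0.0012, 0.0372]
ee_rot: [[-0.995, -0.102, 0.002], [-0.102, 0.995, 0.001], [-0.002, 0.0, -1.0]]
wrist_force: [-0.2, -0.1, -0.5]
gripper_width: 0.899
gripper_force: 0.0
```

{"op": "jog_arm", "data": {
  "plan": "0 0 0 0 0 0 1;0 0 0 0 0 0 1;0 0 0 0 0 0 1;0 0 0 0 0 0 1;0 0 0 0 0 0 1;0 0 0 0 0 0 1;0 0 0 0 0 0 1;0 0 0 0 0 0 1;0 0 -0.2 0 0 0 1;0 0 -0.4 0 0 0 1"
}}

```text
time_s: 14.3
tcp_pos: [0.4364, 0.0007, 0.0509]
ee_rot: [[-0.995, -0.101, -0.003], [-0.101, 0.995, -0.001], [0.003, -0.0, -1.0]]
wrist_force: [0.3, 0.2, -3.8]
gripper_width: 0.73
gripper_force: 30.0
```

{"op": "jog_arm", "data": {
  "plan": "0 0 -0.6 0 0 0 1;0 0 -0.6 0 0 0 1;0 0 -0.6 0 0 0 1;0 0 -0.6 0 0 -0.3 1;0 0 -0.6 0 0 -0.6 1;0 0 -0.6 0 0 -0.9 1;0 0 -0.6 0 0 -0.9 1;0 0 -0.3 0 0 -0.9 1;0 0 -0.1 0 0 -0.9 1;0 0 0 0 0 -0.9 1"
}}

```text
time_s: 15.3
tcp_pos: [0.4373, 0.0011, 0.1672]
ee_rot: [[-0.652, -0.758, 0.001], [-0.758, 0.652, 0.001], [-0.001, 0.0, -1.0]]
wrist_force: [-0.1, -0.7, -3.4]
gripper_width: 0.735
gripper_force: 30.0
```

{"op": "jog_arm", "data": {
  "plan": "0 0 0 0 0 -0.9 1;0 0 0 0 0 -0.9 1;0 0 0 0 0 -0.9 1;0 0 0 0 0 -0.9 1;0 0 0 0 0 -0.9 1;0 0 0 0 0 -0.9 1;0 0 0 0 0 -0.4 1;0 0 0 0 0 0 1;0 0 0 0 0 0 1;0 0 0 0 0 0 1"
}}

```text
time_s: 16.3
tcp_pos: [0.4374, 0.001, 0.1666]
ee_rot: [[0.094, -0.996, -0.0], [-0.996, -0.094, 0.0], [-0.0, 0.0, -1.0]]
wrist_force: [0.4, -0.6, -4.1]
gripper_width: 0.734
gripper_force: 30.0
```

```bash
python3 - <<'E'
from h import *
go(590.5,-9.7,166,-174.8)
for n in("top","side"):
    im,W=cloud(n); np.save(n+"1.npy",W)
    p=r.sense()["tcp_pos"]
    print(n,"carton",rect(W,(p[0]-.06,p[0]+.06,p[1]-.06,p[1]+.06),p[2]-.036,p[2]-.008))
    print(n,"cartontop",rect(W,(p[0]-.06,p[0]+.06,p[1]-.06,p[1]+.06),p[2]+.042,p[2]+.055))
E
```

```text
t 16.3 tcp [437.4   1.  166.6] phi -174.62 tilt [-0.0002  0.0001] j [ 22.   7. -29.  -0. -54. -16.] w 63.8 F [ 0.4 -0.6 -4.1] 29.9982019350864
shift units [ 1.    -6.056  0.021] turn units 0.022
top carton None
top cartontop (15, array([405.2,  -3.5,   2.2,  35.4,   4.8]), np.float64(214.2), [[403.0, -21.0], [408.0, 14.0]])
side carton (237, array([435.6,  24.6,  63.7,   7.2,   5. ]), np.float64(145.1), [[405.0, 20.0], [466.0, 28.0]])
side cartontop (399, array([436.6,   8.5,  91.9,  36.6,   7.5]), np.float64(213.9), [[396.0, -8.0], [477.0, 27.0]])
```

```bash
python3 - <<'E'
from h import *
S0=np.load("side0.npy");S1=np.load("side1.npy");T0=np.load("top0.npy")
def face(W,c,yaw,xr,yr,zr):
    a=np.radians(yaw); q=(W[...,:2]-np.array(c))@np.array([[np.cos(a),-np.sin(a)],[np.sin(a),np.cos(a)]])*1000
    m=(q[...,0]>xr[0])&(q[...,0]<xr[1])&(q[...,1]>yr[0])&(q[...,1]<yr[1])&(W[...,2]>zr[0])&(W[...,2]<zr[1])
    p=q[m]; k=np.polyfit(p[:,0],p[:,1],1) if len(p)>5 else None
    print(len(p),"med",np.median(p,0).round(2),"std",p.std(0).round(2),"slope deg",np.degrees(np.arctan(k[0])).round(2), "pct x",np.percentile(p[:,0],[2,98]).round(1))
print("carton +y face, expect 23"); face(S1,(.4374,.001),5.4,(-25,25),(15,30),(.133,.16))
print("stamper outer +y face, expect 38"); face(S0,(.5905,-.0097),5.2,(-40,40),(32,45),(.035,.11))
print("stamper base +y, expect 53"); face(S0,(.5905,-.0097),5.2,(-70,70),(47,60),(.003,.017))
print("inner +y face of far plate, expect -28"); face(S0,(.5905,-.0097),5.2,(-40,40),(-34,-22),(.08,.11))
print("upper +y(short axis?) faces: yaw23.7 frame"); 
for z in((.105,.17),(.03,.09)):
    face(S0,(.431,-.313),23.7,(-20,20),(24,40),z); face(S0,(.431,-.313),113.7,(-25,25),(15,31),z)
E
```

```text
carton +y face, expect 23
187 med [-2.000e-02  2.339e+01] std [14.56  1.24] slope deg -0.33 pct x [-23.8  23.8]
stamper outer +y face, expect 38
673 med [ 0.09 37.93] std [23.16  1.22] slope deg 0.1 pct x [-38.   38.1]
stamper base +y, expect 53
199 med [-2.61 53.07] std [40.3   1.56] slope deg -0.12 pct x [-67.2  65.6]
inner +y face of far plate, expect -28
267 med [ -0.55 -27.96] std [23.23  1.53] slope deg -0.24 pct x [-39.   38.5]
upper +y(short axis?) faces: yaw23.7 frame
254 med [ 0.33 30.7 ] std [11.48  1.77] slope deg -0.54 pct x [-19.1  19.1]
  return _methods._mean(a, axis=axis, dtype=dtype,
  ret = um.true_divide(
  ret = _var(a, axis=axis, dtype=dtype, out=out, ddof=ddof,
  arrmean = um.true_divide(arrmean, div, out=arrmean,
  ret = um.true_divide(
Traceback (most recent call last):
TypeError: 'NoneType' object is not subscriptable
```

{"op": "jog_arm", "data": {
  "plan": "0.1 -0.4 0 0 0 0.02 1;0.1 -0.7 0 0 0 0 1;0.1 -0.8 0 0 0 0 1;0.11 -0.8 0 0 0 0 1;0.11 -0.8 0 0 0 0 1;0.11 -0.8 0 0 0 0 1;0.11 -0.8 0 0 0 0 1;0.1 -0.5 0 0 0 0 1;0.1 -0.3 0 0 0 0 1;0.07 -0.15 0 0 0 0 1"
}}

```text
time_s: 17.4
tcp_pos: [0.5913, -0.0105, 0.1659]
ee_rot: [[0.091, -0.996, -0.001], [-0.996, -0.091, -0.0], [0.0, 0.001, -1.0]]
wrist_force: [-0.8, 0.9, -4.2]
gripper_width: 0.737
gripper_force: 30.0
```

{"op": "jog_arm", "data": {
  "plan": "0 0 0 0 0 0 1;0 0 0 0 0 0 1;0 0 0 0 0 0 1;0 0 0 0 0 0 1;0 0 0.1 0 0 0 1;0 0 0.1 0 0 0 1;0 0 0 0 0 0 1;0 0 0 0 0 0 1;0 0 0 0 0 0 1;0 0 0 0 0 0 1"
}}

```text
time_s: 18.4
tcp_pos: [0.5906, -0.0102, 0.1616]
ee_rot: [[0.092, -0.996, 0.0], [-0.996, -0.092, -0.0], [0.0, -0.0, -1.0]]
wrist_force: [-0.2, -0.3, -3.5]
gripper_width: 0.734
gripper_force: 30.0
```

```bash
python3 - <<'E'
from h import *
go(590.5,-10.0,110,-174.8)
im,W=cloud("side")
S=r.sense(); c=S["tcp_pos"]; a=np.radians(5.2)
q=(W[...,:2]-np.array(c)[:2])@np.array([[np.cos(a),-np.sin(a)],[np.sin(a),np.cos(a)]])*1000
m=(abs(q[...,0])<26)&(q[...,1]>12)&(q[...,1]<32)&(W[...,2]>.128)&(W[...,2]<.155)
p=q[m]; print(len(p),np.median(p,0),np.percentile(p[:,0],[2,98]),np.percentile(W[m][:,2],[1,99]))
m=(abs(q[...,0])<45)&(q[...,1]>33)&(q[...,1]<44)&(W[...,2]>.03)&(W[...,2]<.11); print(np.median(q[m],0),np.percentile(q[m][:,0],[1,99]))
cv2.imwrite("pics/s3.png",cv2.resize(im[120:280,200:400],None,fx=3,fy=3)[...,::-1])
E
```

```text
t 18.4 tcp [590.6 -10.2 161.6] phi -174.73 tilt [ 0.0002 -0.    ] j [ 15.  22. -10.   0. -59.  -9.] w 63.9 F [-0.2 -0.3 -3.5] 29.998108888976276
shift units [-0.01   0.005  2.065] turn units 0.009
175 [ 0.39695646 23.41608676] [-23.99931137  24.62477774] [0.12848062 0.15467486]
[1.12197233e-02 3.84055627e+01] [-43.10050302  44.01218006]
```

View pics/s3.png

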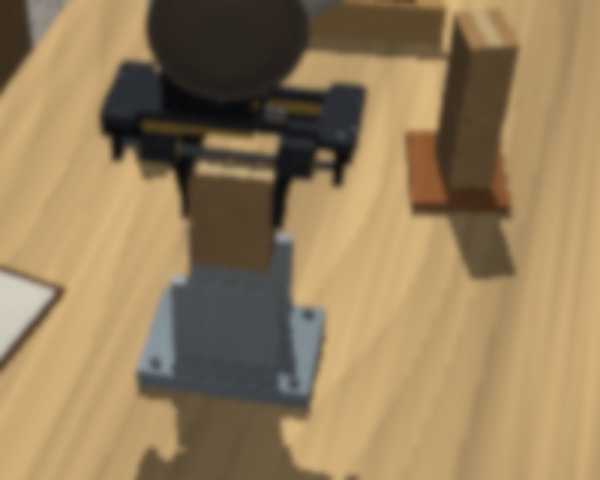

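{"op": "jog_arm", "data": {
  "plan": "0 0 0.2 0 0 0 1;0 0 0.3 0 0 0 1;0 0 0.4 0 0 0 1;0 0 0.4 0 0 0 1;0 0 0.4 0 0 0 1;0 0 0.4 0 0 0 1;0 0 0.3 0 0 0 1;0 0 0.2 0 0 0 1;0 0 0.1 0 0 0 1;0 0 0 0 0 0 1"
}}

```text
time_s: 19.45
tcp_pos: [0.5906, -0.0102, 0.0938]
ee_rot: [[0.092, -0.996, -0.0], [-0.996, -0.092, -0.0], [0.0, 0.0, -1.0]]
wrist_force: [-0.1, -0.5, -2.9]
gripper_width: 0.735
gripper_force: 30.0
```

{"op": "jog_arm", "data": {
  "plan": "0 0 0.08 0 0 0 1;0 0 0.08 0 0 0 1;0 0 0 0 0 0 1;0 0 0.08 0 0 0 1;0 0 0 0 0 0 1;0 0 0.08 0 0 0 1;0 0 0 0 0 0 1;0 0 0 0 0 0 1;0 0 0 0 0 0 1;0 0 0 0 0 0 1"
}}

```text
time_s: 20.45
tcp_pos: [0.5906, -0.0102, 0.0861]
ee_rot: [[0.092, -0.996, 0.0], [-0.996, -0.092, 0.0], [-0.0, -0.0, -1.0]]
wrist_force: [-0.5, 0.3, -4.2]
gripper_width: 0.732
gripper_force: 30.0
```

{"op": "jog_arm", "data": {
  "plan": "0 0 0.06 0 0 0 1;0 0 0 0 0 0 1;0 0 0.06 0 0 0 1;0 0 0 0 0 0 1;0 0 0.06 0 0 0 1;0 0 0 0 0 0 1;0 0 0.06 0 0 0 1;0 0 0 0 0 0 1;0 0 0 0 0 0 1;0 0 0 0 0 0 1"
}}

```text
time_s: 21.45
tcp_pos: [0.5908, -0.0102, 0.0802]
ee_rot: [[0.092, -0.996, 0.001], [-0.996, -0.092, 0.0], [0.0, -0.001, -1.0]]
wrist_force: [-1.6, 1.0, 5.4]
gripper_width: 0.735
gripper_force: 30.0
```

{"op": "jog_arm", "data": {
  "plan": "0 0 0.06 0 0 0 1;0 0 0 0 0 0 1;0 0 0.06 0 0 0 1;0 0 0 0 0 0 1;0 0 0.06 0 0 0 1;0 0 0 0 0 0 1;0 0 0 0 0 0 1;0 0 0 0 0 0 1;0 0 0 0 0 0 1;0 0 0 0 0 0 1"
}}

```text
time_s: 22.45
tcp_pos: [0.5908, -0.0102, 0.076]
ee_rot: [[0.092, -0.996, 0.001], [-0.996, -0.092, -0.0], [0.0, -0.001, -1.0]]
wrist_force: [-1.1, 0.6, 6.2]
gripper_width: 0.733
gripper_force: 30.0
```

{"op": "jog_arm", "data": {
  "plan": "0 0 0.06 0 0 0 1;0 0 0 0 0 0 1;0 0 0.06 0 0 0 1;0 0 0 0 0 0 1;0 0 0.04 0 0 0 1;0 0 0 0 0 0 1;0 0 0 0 0 0 1;0 0 0 0 0 0 1;0 0 0 0 0 0 1;0 0 0 0 0 0 1"
}}

```text
time_s: 23.45
tcp_pos: [0.5908, -0.0102, 0.0723]
ee_rot: [[0.092, -0.996, 0.001], [-0.996, -0.092, -0.0], [0.0, -0.001, -1.0]]
wrist_force: [-3.0, 1.1, 7.8]
gripper_width: 0.731
gripper_force: 30.0
```

{"op": "jog_arm", "data": {
  "plan": "0 0 0.04 0 0 0 1;0 0 0 0 0 0 1;0 0 0.04 0 0 0 1;0 0 0 0 0 0 1;0 0 0 0 0 0 1;0 0 0 0 0 0 1;0 0 0 0 0 0 1;0 0 0 0 0 0 1;0 0 0 0 0 0 1;0 0 0 0 0 0 1"
}}

```text
time_s: 24.45
tcp_pos: [0.5909, -0.0102, 0.0711]
ee_rot: [[0.092, -0.996, 0.001], [-0.996, -0.092, -0.0], [0.0, -0.001, -1.0]]
wrist_force: [-2.5, 0.3, 11.3]
gripper_width: 0.731
gripper_force: 30.0
```

{"op": "jog_arm", "data": {
  "plan": "0 0 0.04 0 0 0 1;0 0 0 0 0 0 1;0 0 0.02 0 0 0 1;0 0 0 0 0 0 1;0 0 0 0 0 0 1;0 0 0 0 0 0 1;0 0 0 0 0 0 1;0 0 0 0 0 0 1;0 0 0 0 0 0 1;0 0 0 0 0 0 1"
}}

```text
time_s: 25.45
tcp_pos: [0.5909, -0.0102, 0.0703]
ee_rot: [[0.093, -0.996, 0.001], [-0.996, -0.093, -0.0], [0.001, -0.001, -1.0]]
wrist_force: [-5.7, 1.8, 15.1]
gripper_width: 0.731
gripper_force: 30.0
```

```bash
python3 -c "
from h import *
go(590.5,-10,71,-174.8)"
```

```text
t 25.45 tcp [590.9 -10.2  70.3] phi -174.68 tilt [ 0.0012 -0.0004] j [ 15.  27. -15.   0. -47.  -9.] w 63.6 F [-5.7  1.8 15.1] 29.998705009929836
shift units [-0.011  0.014 -0.026] turn units 0.015
```

{"op": "jog_arm", "data": {
  "plan": "0 0 0.01 0 0 0 1;0 0 0 0 0 0 1;0 0 0 0 0 0 1;0 0 0 0 0 0 1;0 0 0 0 0 0 1;0 0 0 0 0 0 1;0 0 0 0 0 0 1;0 0 0 0 0 0 1;0 0 0 0 0 0 1;0 0 0 0 0 0 1"
}}

```text
time_s: 26.45
tcp_pos: [0.5909, -0.0102, 0.0702]
ee_rot: [[0.093, -0.996, 0.001], [-0.996, -0.093, -0.0], [0.001, -0.001, -1.0]]
wrist_force: [-4.8, 1.4, 16.6]
gripper_width: 0.734
gripper_force: 30.0
```

{"op": "jog_arm", "data": {
  "plan": "0 0 -0.1 0 0 0 1;0 0 -0.2 0 0 0 1;0 0 -0.3 0 0 0 1;0 0 -0.4 0 0 0 1;0 0 -0.6 0 0 0 1;0 0 -0.8 0 0 0 1;0 0 -0.8 0 0 0 1;0 0 -0.8 0 0 0 1;0 0 -0.6 0 0 0 1;0 0 -0.4 0 0 0 1"
}}

```text
time_s: 27.45
tcp_pos: [0.5902, -0.0102, 0.1927]
ee_rot: [[0.091, -0.996, -0.001], [-0.996, -0.091, 0.001], [-0.001, 0.001, -1.0]]
wrist_force: [0.1, 0.6, -4.9]
gripper_width: 0.729
gripper_force: 30.0
```

{"op": "jog_arm", "data": {
  "plan": "0 0 -0.2 0 0 0.4 1;0 0 -0.3 0 0 0.8 1;0 0 -0.4 0 0 1 1;0 0 -0.4 0 0 1 1;0 0 -0.4 0 0 1 1;0 0 -0.4 0 0 1 1;0 0 -0.4 0 0 1 1;0 0 -0.2 0 0 1 1;0 0 0 0 0 1 1;0 0 0 0 0 0.75 1"
}}

```text
time_s: 28.45
tcp_pos: [0.5898, -0.0101, 0.2588]
ee_rot: [[-0.918, -0.397, -0.003], [-0.397, 0.918, 0.0], [0.002, 0.002, -1.0]]
wrist_force: [0.2, 0.2, -4.2]
gripper_width: 0.736
gripper_force: 30.0
```

{"op": "jog_arm", "data": {
  "plan": "0 0 0 0 0 0 1;0 0 0 0 0 0 1;0 0 0 0 0 0 1;0 0 0 0 0 0 1;0 0 0 0 0 0 1;0 0 0 0 0 0 1;0 0 0 0 0 0 1;0 0 0 0 0 0 1;0 0 0 0 0 0 1;0 0 0 0 0 0 1"
}}

```text
time_s: 29.45
tcp_pos: [0.5905, -0.0102, 0.2603]
ee_rot: [[-0.916, -0.402, 0.0], [-0.402, 0.916, 0.0], [-0.0, 0.0, -1.0]]
wrist_force: [0.2, -0.4, -3.3]
gripper_width: 0.732
gripper_force: 30.0
```

```bash
python3 - <<'E'
from h import *
go(431.5,-314.3,255,113.7)
a=np.radians(23.7); Rm=np.array([[np.cos(a),-np.sin(a)],[np.sin(a),np.cos(a)]])
def col(n,W):
  q=(W[...,:2]-np.array([.431,-.313]))@Rm*1000
  for nm,xr,yr,zr in(("up top",(-40,40),(-50,50),(.172,.19)),("up +y face",(-20,20),(24,40),(.105,.17)),("lo +y",(-20,20),(24,40),(.03,.09)),("up -x",(-31,-15),(-26,26),(.105,.17)),("up +x",(15,31),(-26,26),(.105,.17))):
    m=(q[...,0]>xr[0])&(q[...,0]<xr[1])&(q[...,1]>yr[0])&(q[...,1]<yr[1])&(W[...,2]>zr[0])&(W[...,2]<zr[1]); p=q[m]
    if len(p)<8: continue
    print(n,nm,len(p),"med",np.median(p,0).round(1),"mean",p.mean(0).round(1),"2/98",np.percentile(p,[1,99],0).round(1).tolist(), "rect",[np.round(v,1) for v in cv2.minAreaRect(p.astype(np.float32))])
for n in("top","side"): col(n,np.load(n+"0.npy"))
c=r.sense()["tcp_pos"]
for n in("side","top"):
  im,W=cloud(n); q=(W[...,:2]-np.array(c)[:2])@Rm*1000
  m=(abs(q[...,0])<30)&(abs(q[...,1])<45)&(W[...,2]>c[2]-.045)&(W[...,2]<c[2]-.008)
  p=q[m]; z=W[m][:,2]
  if len(p)>8: print(n,len(p),"med",np.median(p,0).round(1),"1/99",np.percentile(p,[1,99],0).round(1).tolist(),"z-tcp",((np.percentile(z,[0,1,99])-c[2])*1000).round(1))
  if n=="side": cv2.imwrite("pics/s4.png",cv2.resize(im[60:260,200:420],None,fx=3,fy=3)[...,::-1])
E
```

```text
t 29.45 tcp [590.5 -10.2 260.3] phi 113.68 tilt [0. 0.] j [ 15.  17.  -1.  -0. -72. -81.] w 63.7 F [ 0.2 -0.4 -3.3] 29.998193713836372
shift units [10.711 -8.585  0.212] turn units -0.003
top up top 732 med [-0.9 -0.1] mean [-0.8 -0. ] 2/98 [[-23.2, -32.0], [21.9, 31.0]] rect [array([-0.8, -0.5]), array([65.6, 46. ]), np.float64(90.0)]
top up +y face 169 med [ 0.2 30.6] mean [-0.1 30.6] 2/98 [[-19.4, 29.4], [19.3, 31.6]] rect [array([ 0.1, 30.3]), array([ 3.2, 39.7]), np.float64(88.1)]
top lo +y 120 med [-0. 30.] mean [ 0.2 30. ] 2/98 [[-19.0, 28.8], [19.3, 31.1]] rect [array([ 0.1, 30.1]), array([ 2.8, 39.5]), np.float64(89.9)]
top up +x 19 med [22.3  0.4] mean [22.3  0.9] 2/98 [[22.1, -20.1], [22.4, 22.8]] rect [array([22.3,  1.2]), array([43.3,  0.2]), np.float64(90.0)]
side up top 258 med [3.2 5.5] mean [2.7 4.7] 2/98 [[-20.9, -32.5], [24.1, 34.1]] rect [array([1. , 0.7]), array([46.9, 70.2]), np.float64(0.1)]
side up +y face 254 med [ 0.3 30.7] mean [ 0.1 30.7] 2/98 [[-19.5, 26.4], [19.8, 33.9]] rect [array([-0.1, 30.4]), array([39.9, 10.1]), np.float64(1.9)]
side lo +y 210 med [-0.7 30.4] mean [-0.6 30.2] 2/98 [[-19.5, 26.2], [19.3, 33.8]] rect [array([-0., 30.]), array([ 8.1, 39.7]), np.float64(87.7)]
side up +x 124 med [23.1  1.3] mean [23.1  1.5] 2/98 [[21.2, -25.2], [24.6, 25.8]] rect [array([22.9,  0.5]), array([ 6.7, 51.4]), np.float64(3.7)]
side 229 med [ 4.4 31.6] 1/99 [[-20.5, -15.5], [23.8, 34.9]] z-tcp [-37.4 -36.1  -8.4]
top 96 med [-23.1   0.3] 1/99 [[-23.9, -31.1], [-20.9, 31.6]] z-tcp [-38.7 -37.2  -8.3]
```

View pics/s4.png

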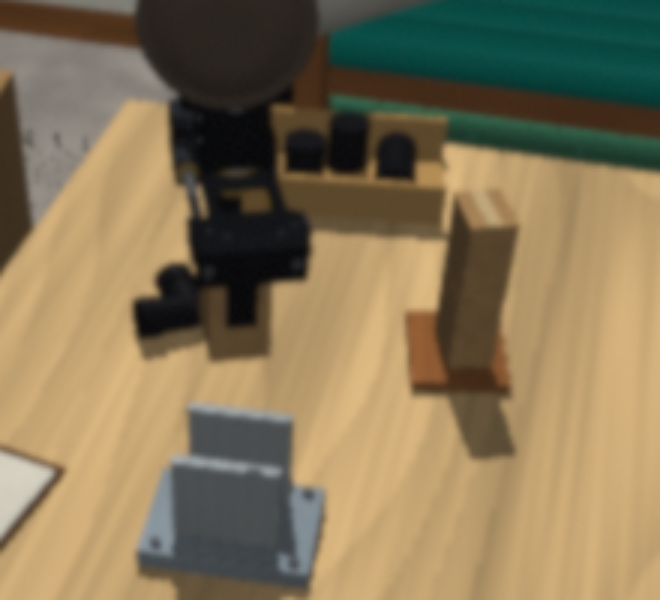

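{"op": "jog_arm", "data": {
  "plan": "0.3 -0.2 0 0 0 0 1;0.5 -0.4 0 0 0 0 1;0.7 -0.6 0 0 0 0 1;0.8 -0.6 0 0 0 0 1;0.8 -0.6 0 0 0 0 1;0.8 -0.7 0 0 0 0 1;0.8 -0.7 0 0 0 0 1;0.8 -0.7 0 0 0 0 1;0.8 -0.7 0 0 0 0 1;0.8 -0.6 0 0 0 0 1"
}}

```text
time_s: 30.55
tcp_pos: [0.4846, -0.2162, 0.2605]
ee_rot: [[-0.916, -0.401, 0.0], [-0.401, 0.916, -0.0], [0.0, -0.0, -1.0]]
wrist_force: [-0.0, 0.2, -3.0]
gripper_width: 0.735
gripper_force: 30.0
```

{"op": "jog_arm", "data": {
  "plan": "0.8 -0.6 0 0 0 0 1;0.8 -0.6 0 0 0 0 1;0.7 -0.6 0 0 0 0 1;0.5 -0.4 0 0 0 0 1;0.4 -0.3 0 0 0 0 1;0.2 -0.2 0 0 0 0 1;0.1 -0.1 0 0 0 0 1;0 0 0 0 0 0 1;0 0 0 0 0 0 1;0 0 0 0 0 0 1"
}}

```text
time_s: 31.55
tcp_pos: [0.4345, -0.3131, 0.2603]
ee_rot: [[-0.915, -0.402, 0.0], [-0.402, 0.915, 0.0], [-0.0, 0.0, -1.0]]
wrist_force: [-0.2, -0.1, -4.0]
gripper_width: 0.733
gripper_force: 30.0
```

```bash
python3 -c "
from h import *
go(431.3,-314.2,225,113.7)"
```

```text
t 31.55 tcp [ 434.5 -313.1  260.3] phi 113.73 tilt [0.     0.0001] j [-18.  12.  -9.  -0. -70. -48.] w 63.8 F [-0.2 -0.1 -4. ] 29.998257514089346
shift units [0.136 0.01  1.411] turn units 0.003
```

{"op": "jog_arm", "data": {
  "plan": "0.14 0.01 0 0 0 0 1;0 0 0.2 0 0 0 1;0 0 0.3 0 0 0 1;0 0 0.3 0 0 0 1;0 0 0.3 0 0 0 1;0 0 0.2 0 0 0 1;0 0 0.1 0 0 0 1;0 0 0 0 0 0 1;0 0 0 0 0 0 1;0 0 0 0 0 0 1"
}}

```text
time_s: 32.55
tcp_pos: [0.4311, -0.3148, 0.2257]
ee_rot: [[-0.916, -0.402, 0.001], [-0.402, 0.916, -0.0], [-0.001, -0.001, -1.0]]
wrist_force: [-0.7, -0.0, -3.7]
gripper_width: 0.734
gripper_force: 30.0
```

```bash
python3 - <<'E'
from h import *
go(431.3,-314.2,216.5,113.7)
a=np.radians(23.7); Rm=np.array([[np.cos(a),-np.sin(a)],[np.sin(a),np.cos(a)]])
c=np.array(r.sense()["tcp_pos"])
for n in("side","top"):
  im,W=cloud(n); q=(W[...,:2]-c[:2])@Rm*1000
  for nm,z0,z1 in(("held",c[2]-.033,c[2]-.008),("upper",.105,.172)):
    for f,xr,yr in(("+y",(-19,19),(24,40)),("+x",(15,31),(-26,26)),("-x",(-31,-15),(-26,26))):
      m=(q[...,0]>xr[0])&(q[...,0]<xr[1])&(q[...,1]>yr[0])&(q[...,1]<yr[1])&(W[...,2]>z0)&(W[...,2]<z1); p=q[m]
      if len(p)>12: print(n,nm,f,len(p),np.median(p,0).round(1))
cv2.imwrite("pics/s5.png",cv2.resize(cloud("side")[0][80:220,290:430],None,fx=4,fy=4)[...,::-1])
E
```

```text
t 32.55 tcp [ 431.1 -314.8  225.7] phi 113.67 tilt [ 0.0008 -0.0004] j [-19.  13. -12.   0. -65. -48.] w 63.9 F [-0.7 -0.  -3.7] 29.99823440797627
shift units [-0.017  0.02   0.368] turn units -0.003
side held +y 109 [ 0.5 31.4]
side held +x 52 [23.7 -1.1]
side upper +y 248 [-0.2 32.6]
side upper +x 128 [23.8 -0.5]
```

View pics/s5.png

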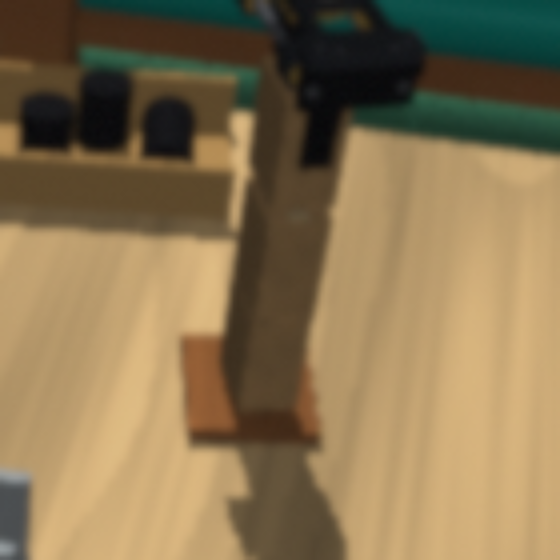

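The held carton sits directly over the upper one. The relative offset is about 0 mm in x and 1 mm in y, so I'll nudge it and lower it.

{"op": "jog_arm", "data": {
  "plan": "0 0.04 0.06 0 0 0 1;0 0 0.08 0 0 0 1;0 0 0.06 0 0 0 1;0 0 0.04 0 0 0 1;0 0 0.04 0 0 0 1;0 0 0 0 0 0 1;0 0 0.02 0 0 0 1;0 0 0 0 0 0 1;0 0 0 0 0 0 1;0 0 0 0 0 0 1"
}}

```text
time_s: 33.7
tcp_pos: [0.4305, -0.3138, 0.2178]
ee_rot: [[-0.916, -0.402, 0.0], [-0.402, 0.916, -0.0], [-0.0, -0.0, -1.0]]
wrist_force: [-0.4, 0.3, -3.0]
gripper_width: 0.736
gripper_force: 30.0
```

{"op": "jog_arm", "data": {
  "plan": "0 0 0.02 0 0 0 1;0 0 0 0 0 0 1;0 0 0.02 0 0 0 1;0 0 0 0 0 0 1;0 0 0 0 0 0 1;0 0 0 0 0 0 1;0 0 0 0 0 0 1;0 0 0 0 0 0 1;0 0 0 0 0 0 1;0 0 0 0 0 0 1"
}}

```text
time_s: 34.7
tcp_pos: [0.4306, -0.3138, 0.2171]
ee_rot: [[-0.916, -0.402, 0.0], [-0.402, 0.916, -0.0], [-0.0, -0.0, -1.0]]
wrist_force: [-0.8, 0.4, 0.8]
gripper_width: 0.739
gripper_force: 30.0
```

{"op": "jog_arm", "data": {
  "plan": "0 0 0 0 0 0 -0.5;0 0 0 0 0 0 -0.6;0 0 0 0 0 0 -0.7;0 0 0 0 0 0 -0.8;0 0 0 0 0 0 -0.9;0 0 0 0 0 0 -1;0 0 0 0 0 0 -1;0 0 0 0 0 0 -1;0 0 0 0 0 0 -1;0 0 0 0 0 0 -1"
}}

```text
time_s: 35.7
tcp_pos: [0.4305, -0.3138, 0.2168]
ee_rot: [[-0.916, -0.402, 0.0], [-0.402, 0.916, -0.0], [-0.0, -0.0, -1.0]]
wrist_force: [0.3, -0.9, -0.7]
gripper_width: 1.0
gripper_force: 0.0
```

{"op": "jog_arm", "data": {
  "plan": "0 0 -0.2 0 0 0 -1;0 0 -0.4 0 0 0 -1;0 0 -0.5 0 0 0 -1;0 0 -0.6 0 0 0 -1;0 0 -0.6 0 0 0 -1;0 0 -0.7 0 0 0 -1;0 0 -0.7 0 0 0 -1;0 0 -0.5 0 0 0 -1;0 0 -0.2 0 0 0 -1;0 0 0 0 0 0 -1"
}}

```text
time_s: 36.7
tcp_pos: [0.4307, -0.3138, 0.3277]
ee_rot: [[-0.916, -0.401, 0.002], [-0.401, 0.916, -0.0], [-0.001, -0.001, -1.0]]
wrist_force: [0.3, -0.5, -0.7]
gripper_width: 0.998
gripper_force: 0.0
```

```bash
python3 - <<'E'
from h import *
go(431.3,-314.2,216.5,113.7)
a=np.radians(23.7); Rm=np.array([[np.cos(a),-np.sin(a)],[np.sin(a),np.cos(a)]])
c=np.array([.431,-.313])
im,W=cloud("side"); q=(W[...,:2]-c)@Rm*1000
for nm,z0,z1 in(("carton",.19,.255),("upper",.105,.172),("lower",.03,.09)):
    for f,xr,yr in(("+y",(-19,19),(24,40)),("+x",(15,31),(-26,26))):
      m=(q[...,0]>xr[0])&(q[...,0]<xr[1])&(q[...,1]>yr[0])&(q[...,1]<yr[1])&(W[...,2]>z0)&(W[...,2]<z1); p=q[m]
      if len(p)>12: print(nm,f,len(p),np.median(p,0).round(1))
m=(abs(q[...,0])<22)&(abs(q[...,1])<31)&(W[...,2]>.255)&(W[...,2]<.28); print("top z",np.median(W[m][:,2]))
cv2.imwrite("pics/s6.png",cv2.resize(im[40:220,280:430],None,fx=3,fy=3)[...,::-1])
E
```

```text
t 36.7 tcp [ 430.7 -313.8  327.7] phi 113.67 tilt [ 0.0016 -0.0005] j [-19.  10.  -2.  -0. -78. -48.] w 86.9 F [ 0.3 -0.5 -0.7] 0.0
shift units [-0.011 -0.018  4.447] turn units -0.004
carton +y 286 [-0.1 31.2]
carton +x 142 [22.9  0.6]
upper +y 254 [ 0.2 30.6]
upper +x 128 [23.3  0.2]
lower +y 199 [-0.2 30.6]
lower +x 96 [23.9 -0.4]
top z 0.26427152966378675
```

View pics/s6.png

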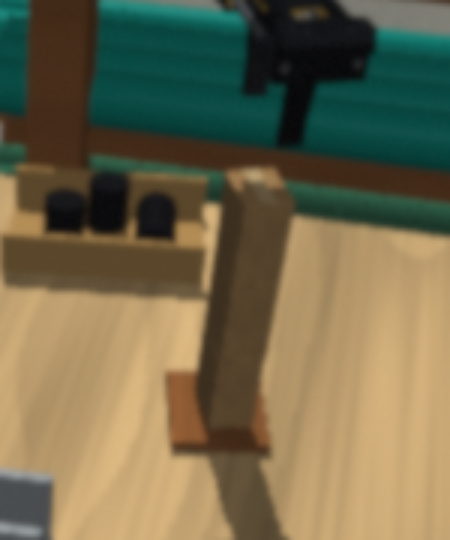

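The picture shows a straight, square stack of three, with the gripper clear above it. The faces agree within 1 mm and the top is at 264 mm, as expected, so I'm handing the job in.

```bash
python3 -c "
from station import r
print(r.finish_job())"
```

```text
the job is handed in; nothing more can be done
None
```

The carton was stamped at about 18 to 20 N against the stop and held there for over a second, then stacked square on the column within about 1 mm and released. I handed the job in at about 37 s; no verdict was returned.

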